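# Third hand: hold a heat sink against its transistors

### The arm

A 7-joint arm with a two-finger parallel gripper is mounted at the origin on the work surface. World frame = base frame: x ahead of the robot, y to its left, z up, the work surface at z = 0. Lengths are in m, angles in rad, forces in N, time in s.
With the tool pointing down it reaches from about 0.4 to 0.9 m from the base axis. Payload 5.5 kg.
Tool frame: the origin (TCP) lies midway between the tips of the shut fingers; the grasp point (between the pads) lies r.pinch_z behind it (r.pinch_z is the distance from the TCP to the grasp point, in m); z points along the fingers, y is the line along which they close (so a half turn about z gives the same grasp; the last joint's range is limited). The gripper opens to 85 mm and grips with 20 to 120 N. Pads are 22 mm wide; open, the fingers measure 114 mm over their backs; the gripper's body (76 mm by 85 mm) begins 54 mm behind the grasp point. The pads swing forward as they close: fully open they stand 13 mm farther back than shut.
Start: joints at [-0.87, 0.501, -0.427, 1.55, 0.221, 1.138, -0.21], TCP at [0.276, 0.589, 0.231] pointing down, gripper open.
Joint ranges: [-2.88, 2.88], [-0.31, 2.03], [-1.54, 1.56], [0.2, 2.42], [-1.41, 4.55], [0.19, 2.02], [-2.57, 2.57]. Speed limits (rad/s): [2.57, 2.57, 3.14, 3.14, 3.14, 3.14, 3.14].

### API

Orientations are given as [roll, pitch, yaw] about the fixed x, y, z axes, in that order (R = Rz(yaw) Ry(pitch) Rx(roll)).
In Python, from workcell import sensors, eyes, workorder, r gives the robot as it stands.
- The arm moves only by the tool jog_arm, never from a script. Its argument "series" is a list that holds one entry, the list of rows, each a list of 5 numbers: the finger opening in cm, from 0 to 8.54, then the shift along the tool's x, y, z in cm, then the turn about the tool's z in units of 6 degrees (1.0 is 6 degrees). A call has 1 to 10 rows; each row shifts and turns the commanded pose from where the row before left it, along the tool's axes as they then stand; what a row does not reach is not made up. A row lasts 1/12 s, in which the tool goes at most 41.7 mm and 7.16 degrees, less where a joint would pass 70% of its speed; a pose out of reach is approached as far as the arm can. A call with a gripper value outside its range is refused whole. The fingers move at their own pace and stop on an object; "squeeze" is the grip in N (left out, the last holds). Time passes only in rows, so rows that do not move let the fingers close. It gives the time, the measured TCP pose, the force, the opening and the grip force at its end, in the units of the state.
- sensors.get_obs(): the state, without advancing time (a new reading comes with each control period).
- eyes.snapshot(name): name is "scene" or "top" or "wrist"; returns a dict with "img" (480x640x3 uint8, red, green, blue), "fx", "fy", "cx", "cy" (pixels), "pose" (4x4, takes a point from camera to world coordinates). Camera axes: x right, y down, z forward; pixel columns grow to the right and rows downward; lengths in m; the calibration is good to about 2 mm. The wrist camera is an equidistant fisheye: a pixel r from the principal point sees the ray r / f radians off the axis. A picture is of the moment at which its call begins. There is no depth.
- workorder.job_done(): hands the job in; it is judged then, once.
Trained networks look in a picture, given as the dict that the camera call returned (one of the last four; its "shot" number tells which), for a name from the list of things; names that differ only in an ending like _2 or _b are one class to them, and where a whole thing is asked for, a point or a joint stands for the part that bears it (a point fixed in the world has none). Each returns a list of dicts, best first, with "score" (0 to 1); they miss things now and then, are a little off and sometimes report something else, mostly with a low value. They report only what shows in the picture. A call takes as long as a camera call. They do not tell look-alikes from the thing itself.
- eyes.recognise(name, picture): "at" ([x, y, z] in m, in the coordinates of the camera as it stood for that picture, good to about 4 mm: the middle of the surface that is visible of it).
The state is a dict: "time_s": time; "joint_positions": joint angles; "qvel": joint speeds; "joint_torque": joint torques, N m; "eef_pos": TCP position; "orientation": TCP orientation; "force": force on the tool from outside, world axes, zero at the start; "wrist_torque": the same for the moment, N m; "finger_gap": finger opening in m; "grip_force": force on a finger pad.
Only numpy, scipy, OpenCV 4.12 (cv2) and the standard library are available. Lean on these libraries where they do the work, as an engineer would, in place of code of your own. Each camera call takes 0.05 s, during which the arm holds its last target. There are 200 camera calls.

### The job

Pick up the finned aluminium heat sink, stand it on the bed of the assembly jig with its flat face towards the two black transistors, centred on them and square, and push it against them until the black pointer rests inside the green zone of the scale (about 10 N), never letting the pointer reach the red zone. Finish while still gripping it and holding that steady push, so that a colleague can drive the screws; do not let go, and leave the bottle, the tape roll and the screw dish where they are.

Things in the scene. Friction and masses are not known exactly. Their poses are not given: they have to be found in the camera images.
- heatsink: Bare aluminium heat sink standing on the blue bench, 30 mm thick (x), 50 mm wide (y), 45 mm high, about 80 g. Origin: centre of its underside, z up. Smooth flat face at x = +15 mm; seven upright fins point to -x, to x = -15 mm. The outer fins form flat ends at y = +-25 mm: grip across these 50 mm. At the start its yaw is within 1 rad of the world's.
- flat_face (a point): Centre of the heat sink's flat face, 15 mm along +x and 22.5 mm up from the heat sink's origin; axes as the heat sink's.
- jig: Grey assembly jig, fixed. Origin on the bench, z up; +x is the pushing direction, away from the robot (within 0.4 rad of world x). Flat bed 110 mm wide (y), x = -110 to +120 mm, top 12 mm above the bench, empty from x = -110 to +20 mm, where the unpushed transistors' face stands. A dark steel block 60 mm wide (x = 78 to 118 mm, top 52 mm above the bench) carries the scale.
- carriage: Sprung carriage with two black transistors (16 x 21 mm, centres 24 mm apart) on the front of a plate 44 mm wide, top 46 mm above the bed. Origin: middle of the transistors' face (looks to -x), jig y = 0, z = 34.5 mm; axes as the jig's. Slides along jig x: 20 mm when free, 44 at its end; spring 1 N per mm, so 30 is 10 N. Green is 26 to 34, red from 37. Springs back when let go.
- scale (a point): Middle of the green zone of the scale, on top of the steel block, fixed to the jig (jig x = 98 mm, y = 0, 53 mm above the bench). From the robot's side the scale is white, green (8 mm long), white (3 mm), red. The pointer is a black crossbar 46 mm long just above it, 10 mm short of this point when free.
- bottle: White bottle with a blue label, 52 mm in diameter, 125 mm tall, loose bystander. Origin: centre of its underside.
- tape: Yellow roll of tape lying flat, 72 mm in diameter, 19 mm high, loose bystander. Origin: centre of its underside.
- dish: Small round steel dish with brass screws, 80 mm in diameter at the rim, 18 mm high, loose bystander. Origin: centre of its underside.
Not all that is in view belongs to the job. What is meant by the heatsink is not orange, and is the larger of those in its own colour.

How it is judged:
On the way, in this order (a step that is already met when the one before it is completed fails the run):
1. the heat sink is gripped and lifted clear of the bench (height (world z) of heatsink above 0.022 m and contact force between the fingers and heatsink above 3 N), for 0.1 s.
2. it stands on the jig's bed, upright, centred and square, and pushes the carriage in until the pointer is in the green zone (z of heatsink in the frame of jig between 0.009 and 0.0165 m and y of heatsink in the frame of jig between -0.006 and 0.006 m and angle between heatsink's own z axis and vertical below 0.1 rad and angle between the x axis of heatsink and the x axis of jig, either way round below 0.12 rad and x of carriage in the frame of jig between 0.0255 and 0.0345 m and contact force between heatsink and carriage between 4.5 and 16 N and linear speed of carriage below 0.005 m/s and contact force between the fingers and heatsink above 3 N and x of flat_face in the frame of carriage above -0.003 m), for 0.3 s.
At the end, for the whole second after the job is handed in: Still gripped, heat sink upright on the bed (within 4 mm, 0.1 rad), within 6 mm of the centre line, square within 0.12 rad, flat face on the transistors; carriage at rest, travel 5.5 to 14.5 mm, contact 4.5 to 16 N; bottle, tape, dish within 30 mm of their start (all of step 2 and distance of each of bottle, tape, dish from where it was at the start of the episode below 0.03 m); the arm keeps its last pose, push and grip.
It fails at once if the pointer reaches the red zone (pushed too hard) (x of carriage in the frame of jig above 0.0375 m).
It fails at once if a bystander is knocked over or shoved away (angle between bottle's own z axis and vertical above 0.5 rad or distance of any of bottle, tape, dish from where it was at the start of the episode above 0.03 m).
It also fails if it takes over 40 s, if anything falls off the work surface, if the arm or the gripper's body presses on something with over 40 N, if the wrist force passes 120 N, or if a joint passes its speed limit or range.

## Working session

There is one attempt and no reset: what is moved stays moved. The work goes in short steps, Python scripts to look and compute and a tool call to move; the robot and the scene stay as the last step left them, time stands still between calls to the robot, and variables do not carry over. Pictures are saved under pics/ and viewed, at most 10 in all, crops included, and the job is handed in when it is done.

Besides the shell and the picture viewer there is one more tool, called after ">>>" as name(argument=value, ...), one argument or row to a line, values as JSON. jog_arm: Moves the arm, as the interface text tells. Its arguments: {"type":"object","properties":{"series":{"type":"array"},"squeeze":{"type":"number"}},"required":["series"]}

```bash
mkdir -p pics
cat > h.py <<'E'
import numpy as np, cv2
from workcell import sensors, eyes, workorder, r
def w(p,at): 
    T=np.array(p["pose"]); return T[:3,:3]@np.array(at)+T[:3,3]
def save(p,n): cv2.imwrite(f"pics/{n}.png",cv2.cvtColor(np.asarray(p["img"]),cv2.COLOR_RGB2BGR))
E
python3 - <<'E'
from h import *
print(sensors.get_obs()); print(r.pinch_z)
for c in ["scene","top"]:
    p=eyes.snapshot(c); save(p,c+"0"); print(c,p["fx"],p["cx"],p["cy"],np.round(p["pose"],3).tolist())
    for n in ["heatsink","jig","carriage","scale","bottle","tape","dish"]:
        for d in eyes.recognise(n,p)[:4]: print(n,round(d["score"],2),np.round(w(p,d["at"]),3))
E
```

```text
{'time_s': 0.0, 'joint_positions': array([-0.86980775,  0.5018907 , -0.42676925,  1.5514392 ,  0.22083291,
        1.13828345, -0.21026492]), 'qvel': array([-0.00024513,  0.00018188, -0.00042245,  0.00106834, -0.00025317,
        0.00115623, -0.00063982]), 'joint_torque': array([ 6.06154135e-04, -5.69523346e+01, -5.81609219e+00, -2.80936897e+01,
        1.05120608e-02,  1.16710580e-02,  2.83393268e-05]), 'eef_pos': array([0.27532914, 0.5880511 , 0.23023503]), 'orientation': array([-3.13963432e+00, -4.26334424e-05,  2.70388640e+00]), 'force': array([-0.43455747, -1.19077963,  0.11931043]), 'wrist_torque': array([-0.0331199 , -0.01574947, -0.01046101]), 'grip_force': 0.0, 'finger_gap': 0.08525361670156811}
0.0187
scene 620.5536548062739 328.2538048856668 237.9974327181366 [[-0.491, 0.573, -0.656, 1.217], [0.871, 0.315, -0.377, 0.387], [-0.01, -0.756, -0.654, 0.737], [0.0, 0.0, 0.0, 1.0]]
heatsink 0.96 [0.513 0.255 0.037]
heatsink 0.93 [0.562 0.174 0.034]
heatsink 0.75 [0.426 0.252 0.025]
heatsink 0.74 [ 0.564 -0.024  0.013]
jig 0.85 [ 0.562 -0.022  0.009]
carriage 0.95 [ 0.563 -0.025  0.046]
scale 0.64 [ 0.563 -0.027  0.016]
scale 0.36 [ 0.434 -0.241  0.063]
bottle 0.69 [ 0.435 -0.242  0.062]
tape 0.56 [ 0.639 -0.266  0.01 ]
tape 0.51 [0.513 0.256 0.038]
dish 0.97 [0.649 0.267 0.008]
top 601.5715797380954 317.00471534863146 244.89267594700132 [[0.023, -0.992, 0.128, 0.409], [-0.999, -0.026, -0.021, 0.011], [0.024, -0.127, -0.992, 1.252], [0.0, 0.0, 0.0, 1.0]]
heatsink 0.79 [0.554 0.168 0.045]
heatsink 0.66 [0.499 0.25  0.041]
heatsink 0.51 [0.426 0.245 0.023]
jig 0.6 [ 0.539 -0.041  0.013]
jig 0.25 [0.509 0.25  0.037]
carriage 0.79 [ 0.575 -0.032  0.049]
scale 0.77 [ 0.537 -0.043  0.011]
bottle 0.85 [ 0.427 -0.245  0.082]
tape 0.75 [ 0.634 -0.273  0.017]
dish 0.96 [ 0.659  0.266 -0.001]
```

View pics/scene0.png

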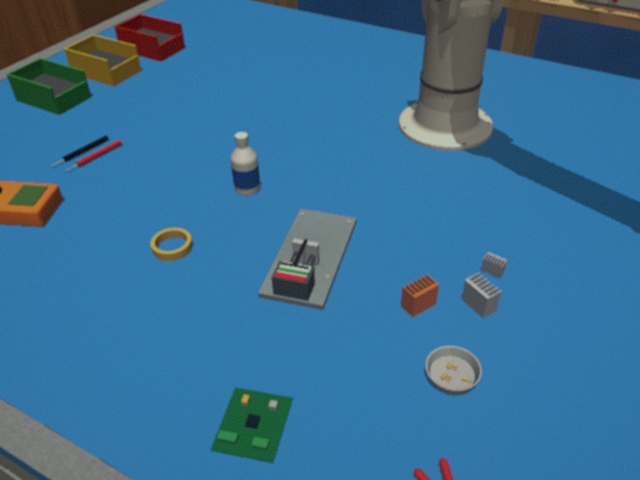

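View pics/top0.png

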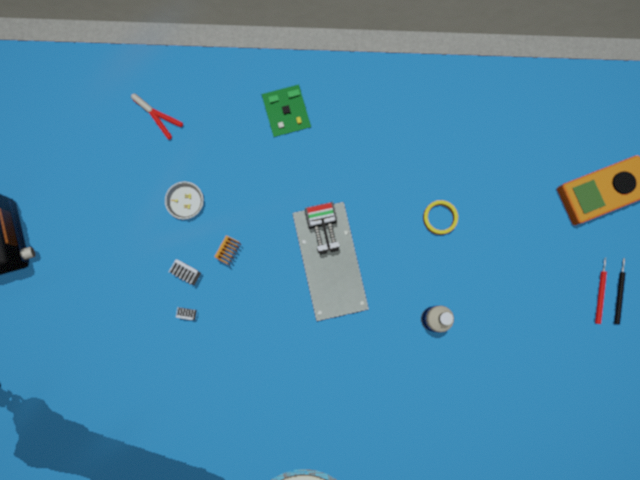

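The scene picture shows two aluminium sinks. The larger is at about (481,295), the smaller at (493,264), and the orange decoy at (420,295). In the top view the target is at (185,272), with its flat face up and to the right. The jig is at (330,262), its carriage at (328,238) and its scale at (321,213).

```bash
cat >> h.py <<'E'
def ray(p,uv,z):
    d=np.array([(uv[0]-p["cx"])/p["fx"],(uv[1]-p["cy"])/p["fy"],1.]); T=np.array(p["pose"]); d=T[:3,:3]@d
    return T[:3,3]+d*(z-T[2,3])/d[2]
E
python3 - <<'E'
from h import *
p=eyes.snapshot("top"); im=np.asarray(p["img"]).astype(int)
m=((im.max(2)-im.min(2)<45)&(im.mean(2)>60)).astype(np.uint8)
def rect(x0,y0,x1,y1,z,n):
    s=np.zeros_like(m); s[y0:y1,x0:x1]=m[y0:y1,x0:x1]
    s=cv2.morphologyEx(s,cv2.MORPH_CLOSE,np.ones((7,7)))
    c=max(cv2.findContours(s,0,2)[0],key=cv2.contourArea)
    b=cv2.boxPoints(cv2.minAreaRect(c)); W=np.array([ray(p,q,z)[:2] for q in b])
    print(n,b.round(1).tolist(),W.round(4).tolist(),"c",W.mean(0).round(4))
    for i in range(2):
        e=W[i+1]-W[i]; print(" edge",np.linalg.norm(e).round(4),np.arctan2(e[1],e[0]).round(3))
rect(285,195,375,325,0.012,"jig"); rect(165,255,208,292,0.045,"hs")
big=np.asarray(p["img"])
a=cv2.resize(big[240:330,150:250],(400,360),interpolation=cv2.INTER_CUBIC); b=cv2.resize(big[195:325,280:380],(277,360),interpolation=cv2.INTER_CUBIC)
cv2.imwrite("pics/crop.png",np.hstack([a,b])[:,:,::-1])
q=eyes.snapshot("wrist"); save(q,"w0")
E
```

```text
jig [[291.5, 210.10000610351562], [343.6000061035156, 198.5], [368.20001220703125, 309.29998779296875], [316.1000061035156, 320.8999938964844]] [[0.6411, 0.0405], [0.6688, -0.0682], [0.4385, -0.1229], [0.4124, -0.0164]] c [ 0.5402 -0.0418]
 edge 0.1122 -1.321
 edge 0.2368 -2.909
hs [[168.39999389648438, 271.79998779296875], [175.89999389648438, 258.3999938964844], [200.6999969482422, 272.20001220703125], [193.1999969482422, 285.6000061035156]] [[0.5028, 0.282], [0.5302, 0.2686], [0.5037, 0.2177], [0.4765, 0.2313]] c [0.5033 0.2499]
 edge 0.0304 -0.456
 edge 0.0573 -2.05
```

View pics/crop.png

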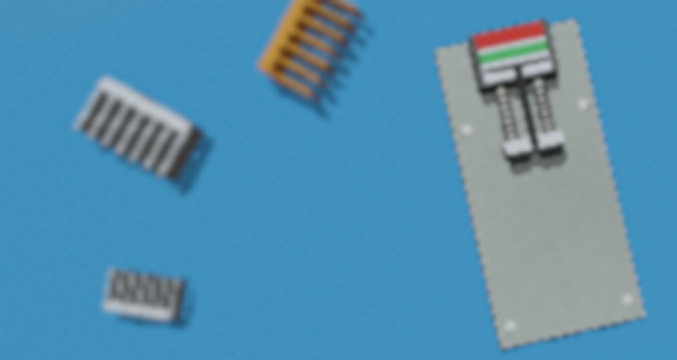

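The crop shows the target's white flat back at upper right (about (150,100)), with its fins pointing lower left. The carriage stands on the jig at about (530,145) in the crop. Next I move above the heat sink.

>>> jog_arm(
  series=[
    [[8.5, -3.4, -2.0, 0.8, 0], [8.5, -3.4, -2.0, 0.8, 0], [8.5, -3.4, -2.0, 0.8, 0], [8.5, -3.4, -2.0, 0.8, 0], [8.5, -3.4, -2.0, 0.8, 0], [8.5, -3.4, -2.0, 0.8, 0], [8.5, -3.4, -2.0, 0.8, 0], [8.5, -3.4, -2.0, 0.8, 0.1], [8.5, -3.4, -2.0, 0.8, 0.1], [8.5, -3.4, -2.0, 0.8, 0.1]],
  ],
  squeeze=40,
)

```text
time_s: 1.73
eef_pos: [0.4987, 0.2611, 0.1513]
orientation: [3.141, 0.001, 2.672]
force: [0.7, 0.2, -0.2]
finger_gap: 0.085
grip_force: 0.0
```

>>> jog_arm(
  series=[
    [[8.5, 0, 0, 0, 0], [8.5, 0, 0, 0, 0]],
  ],
)

```text
time_s: 1.9
eef_pos: [0.4993, 0.259, 0.1507]
orientation: [-3.14, 0.0, 2.666]
force: [0.0, 0.5, -0.7]
finger_gap: 0.0851
grip_force: 0.0
```

Run:
```python
from h import *
o=sensors.get_obs(); print(o["time_s"],o["eef_pos"],o["orientation"],o["force"],o["joint_positions"].round(2))
q=eyes.snapshot("wrist"); save(q,"w1"); print(q["fx"],q["cx"],q["cy"],np.round(q["pose"],3).tolist())
for d in eyes.recognise("heatsink",q)[:3]: print(round(d["score"],2),np.round(w(q,d["at"]),4))
p=eyes.snapshot("scene")
for d in eyes.recognise("heatsink",p)[:3]: print(round(d["score"],2),np.round(w(p,d["at"]),4))
```

```text
1.9 [0.49929532 0.25903036 0.15067258] [-3.13988519e+00  3.38469763e-04  2.66576021e+00] [ 0.01841911  0.45049585 -0.7466191 ] [-0.28  0.43 -0.31  1.85  0.17  0.89  0.43]
371.64829954431775 323.28670495544645 243.0834001406386 [[0.458, 0.848, 0.269, 0.432], [0.889, -0.436, -0.139, 0.295], [-0.001, 0.303, -0.953, 0.293], [0.0, 0.0, 0.0, 1.0]]
0.88 [0.4198 0.2491 0.029 ]
0.77 [0.5042 0.2545 0.0419]
0.72 [0.5447 0.1792 0.0369]
0.94 [0.5093 0.2517 0.0367]
0.9 [0.5623 0.1754 0.0346]
0.71 [0.4245 0.2517 0.0226]
```

View pics/w1.png

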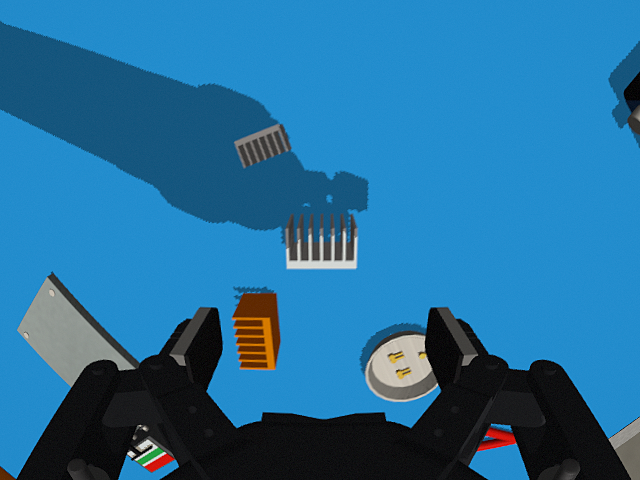

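The wrist view shows the target at (322,242), with the far edge of its base plate running from (286,268) to (357,268). That edge is level in the picture, so the yaw is already nearly aligned.

```bash
cat >> h.py <<'E'
def fish(p,uv,z):
    a=np.array([uv[0]-p["cx"],uv[1]-p["cy"]]); R=np.linalg.norm(a); t=R/p["fx"]; a=a/R*np.sin(t)
    T=np.array(p["pose"]); d=T[:3,:3]@np.array([a[0],a[1],np.cos(t)]); return T[:3,3]+d*(z-T[2,3])/d[2]
E
python3 - <<'E'
from h import *
q=eyes.snapshot("wrist"); im=np.asarray(q["img"]).astype(int)
m=((im.min(2)>150)).astype(np.uint8); s=np.zeros_like(m); s[245:280,275:370]=m[245:280,275:370]
v,u=np.nonzero(s); 
for k in range(284,362,5):
    c=v[u==k]; print(k,c.min() if len(c) else None,c.max() if len(c) else None,end="; ")
print(u.min(),u.max())
bot=[(k,v[u==k].max()+.5) for k in range(u.min()+4,u.max()-3)]
sl,ic=np.polyfit(*np.array(bot).T,1)
a=fish(q,(u.min()-.5,sl*(u.min()-.5)+ic),.045);b=fish(q,(u.max()+.5,sl*(u.max()+.5)+ic),.045)
e=a-b if a[1]>b[1] else b-a; yaw=np.arctan2(e[1],e[0])-np.pi/2
mid=(a+b)/2; print(a,b,np.linalg.norm(e),"yaw",yaw,"centre",mid[:2]-.015*np.array([np.cos(yaw),np.sin(yaw)]))
E
```

```text
284 267 274; 289 267 274; 294 267 274; 299 267 274; 304 245 274; 309 267 274; 314 245 274; 319 267 274; 324 268 274; 329 268 274; 334 268 274; 339 268 274; 344 268 274; 349 245 274; 354 None None; 359 None None; 280 349
[0.50682611 0.22574728 0.045     ] [0.52968566 0.2712904  0.045     ] 0.050958169004422134 yaw -0.46519199049388327 centre [0.50484985 0.25524776]
```

>>> jog_arm(
  series=[
    [[8.5, -0.3, 0, 2.0, -0.1], [8.5, -0.3, 0, 2.0, 0], [8.5, 0, 0, 2.0, 0], [8.5, 0, 0, 2.0, 0], [8.5, 0, 0, 1.0, 0], [8.5, 0, 0, 0, 0]],
  ],
)

```text
time_s: 2.65
eef_pos: [0.5007, 0.2603, 0.0592]
orientation: [-3.138, -0.003, 2.685]
force: [-0.6, 0.2, 0.4]
finger_gap: 0.0846
grip_force: 0.0
```

>>> jog_arm(
  series=[
    [[8.5, -0.4, -0.2, 0, 0.1], [8.5, 0, 0, 0, 0], [8.5, 0, 0, 0, 0]],
  ],
)

```text
time_s: 2.9
eef_pos: [0.507, 0.2568, 0.0627]
orientation: [3.14, 0.002, 2.672]
force: [0.3, 0.1, 0.3]
finger_gap: 0.0846
grip_force: 0.0
```

Run:
```python
from h import *
o=sensors.get_obs(); print(o["eef_pos"],o["orientation"])
q=eyes.snapshot("wrist"); save(q,"w2")
o=sensors.get_obs(); print(o["eef_pos"],o["orientation"])
```

```text
[0.50696135 0.25683365 0.06271141] [3.13968844e+00 1.63176069e-03 2.67183247e+00]
[0.50679475 0.25692217 0.06265422] [3.13967649e+00 1.52145457e-03 2.67208996e+00]
```

View pics/w2.png

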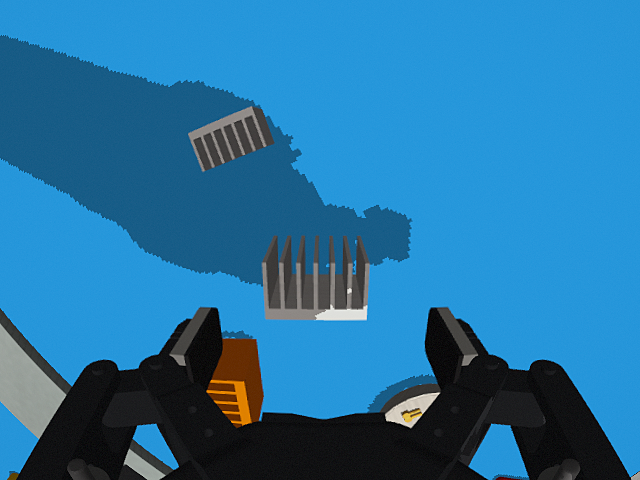

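The fingers straddle the sink. It spans u = 263–367, centred about 7 px (3 mm) to the left of the finger midpoint. I correct that and descend.

>>> jog_arm(
  series=[
    [[8.5, 0.1, -0.25, 1.5, 0], [8.5, 0, 0, 2.0, 0], [8.5, 0, 0, 1.5, 0], [8.5, 0, 0, 0.6, 0], [8.5, 0, 0, 0, 0], [8.5, 0, 0, 0, 0]],
  ],
)

```text
time_s: 3.45
eef_pos: [0.5041, 0.255, 0.0059]
orientation: [3.141, 0.0, 2.672]
force: [-0.7, -0.5, 0.9]
finger_gap: 0.0854
grip_force: 0.0
```

>>> jog_arm(
  series=[
    [[4.5, 0, 0, 0, 0], [4.5, 0, 0, 0, 0], [4.5, 0, 0, 0, 0], [4.5, 0, 0, 0, 0], [4.5, 0, 0, 0, 0], [4.5, 0, 0, 0, 0], [4.5, 0, 0, 0, 0], [4.5, 0, 0, 0, 0]],
  ],
  squeeze=50,
)

```text
time_s: 4.12
eef_pos: [0.5045, 0.2551, 0.0064]
orientation: [3.14, 0.001, 2.672]
force: [-0.4, -0.3, 6.1]
finger_gap: 0.0489
grip_force: 52.1
```

>>> jog_arm(
  series=[
    [[4.5, 0, 0, -1.5, 0], [4.5, 0, 0, -2.5, 0], [4.5, 0, 0, -2.5, -1.1], [4.5, 0, 0, -2.5, -1.1], [4.5, 0, 0, -2.5, -1.1], [4.5, 0, 0, -2, -1.1], [4.5, 0, 0, -1, -1.1], [4.5, 0, 0, 0, -1.1], [4.5, 0, 0, 0, -0.1], [4.5, 0, 0, 0, 0]],
  ],
)

```text
time_s: 4.95
eef_pos: [0.5035, 0.2543, 0.1502]
orientation: [-3.142, -0.0, -2.912]
force: [-0.1, -0.2, -1.4]
finger_gap: 0.0496
grip_force: 51.9
```

>>> jog_arm(
  series=[
    [[4.5, -0.3, -2.0, 0, 0], [4.5, -0.3, -3.5, 0, 0], [4.5, -0.3, -3.7, 0, 0], [4.5, -0.3, -3.7, 0, 0], [4.5, -0.3, -3.7, 0, 0], [4.5, -0.3, -3.7, 0, 0], [4.5, -0.3, -3.7, 0, 0], [4.5, -0.3, -3.5, 0, 0], [4.5, -0.3, -2.0, 0, 0], [4.5, 0, 0, 0, 0]],
  ],
)

```text
time_s: 5.78
eef_pos: [0.5986, -0.034, 0.1491]
orientation: [-3.138, -0.002, -2.922]
force: [0.9, -0.3, -1.7]
finger_gap: 0.0493
grip_force: 52.1
```

>>> jog_arm(
  series=[
    [[4.5, 0, 0, 0, 0], [4.5, 0, 0, 0, 0]],
  ],
)

```text
time_s: 5.95
eef_pos: [0.5971, -0.025, 0.1495]
orientation: [3.14, -0.001, -2.91]
force: [0.7, 0.5, -1.1]
finger_gap: 0.0498
grip_force: 52.1
```

Run:
```python
from h import *
q=eyes.snapshot("wrist"); save(q,"w3"); np.save("w3.npy",q,allow_pickle=True)
o=sensors.get_obs(); print(o["eef_pos"],o["orientation"],o["force"],np.round(q["pose"],4).tolist())
for n in ["carriage","jig","heatsink"]:
    for d in eyes.recognise(n,q)[:2]: print(n,round(d["score"],2),np.round(w(q,d["at"]),4))
```

```text
[ 0.59715264 -0.02424593  0.14970742] [ 3.14018910e+00 -1.09958880e-03 -2.90850102e+00] [ 0.30873627  0.05819154 -0.98888508] [[-0.2298, 0.9281, 0.2929, 0.5233], [0.9732, 0.2187, 0.0706, -0.042], [0.0015, 0.3013, -0.9535, 0.2924], [0.0, 0.0, 0.0, 1.0]]
carriage 0.92 [ 0.5701 -0.0321  0.0533]
jig 0.94 [ 0.5284 -0.036   0.0166]
heatsink 0.94 [0.4255 0.2341 0.0138]
heatsink 0.62 [0.5492 0.1702 0.031 ]
```

View pics/w3.png

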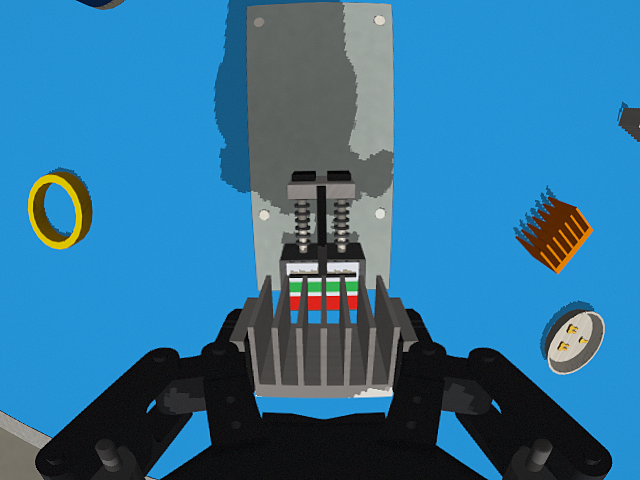

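The wrist view shows the held sink between the fingers (u 245–400, row 390). Ahead of it are the carriage plate's top at (288–355, 185–198), the scale at (323,290), and the bed edges at u≈248 and u≈393.

Run:
```python
from h import *
q=np.load("w3.npy",allow_pickle=True).item(); im=np.asarray(q["img"]).astype(int)
s=im[:,:,2]-im[:,:,0]   # blue-red
L=[];Rr=[]
for v in range(20,250,6):
    row=s[v]<35*im[v].max(1)/200+5
    seg=np.nonzero(row[225:415])[0]+225
    if len(seg)<20: continue
    L.append(fish(q,(seg.min()-.5,v),.012)[:2]); Rr.append(fish(q,(seg.max()+.5,v),.012)[:2])
def fit(P):
    P=np.array(P); l=cv2.fitLine(P.astype(np.float32),cv2.DIST_HUBER,0,.001,.001).ravel(); l[:2]*=np.sign(l[0])
    n=np.array([-l[1],l[0]]); return np.arctan2(l[1],l[0]),l[2:],np.abs((P-l[2:])@n).max()
a,b=fit(L),fit(Rr); print(a,b,len(L))
yaw=(a[0]+b[0])/2; ex=np.array([np.cos(yaw),np.sin(yaw)]); ey=np.array([-ex[1],ex[0]])
print("width",(a[1]-b[1])@ey,(a[1]+b[1])@ey/2,"yaw",yaw)
# near end: column 320
for u in (280,320,360):
    c=s[:40,u]; print(u,c[:14])
for n,uv,z in [("plateL",(288,184),.058),("plateR",(355,184),.058),("scrL",(264,214),.012),("scrR",(380,213),.012),("scr2L",(259,22),.012),("scr2R",(379,20),.012),("ptr",(323,276),.054),("ptr2",(323,276),.054)]:
    P=fish(q,uv,z)[:2]; print(n,P.round(4),"along",(P@ex).round(4),"across",(P@ey).round(4))
print("tcp", np.array([.5975,-.0255])@ex, np.array([.5975,-.0255])@ey)
print(im[165:205,306].mean(1).astype(int)); print(im[150:180:2,323].mean(1).astype(int)); print(im[192,280:362].mean(1).astype(int))
```

```text
(np.float32(0.24450158), array([ 0.5441824 , -0.09474114], dtype=float32), np.float64(0.000527880129893578)) (np.float32(0.24571916), array([0.515541  , 0.01071476], dtype=float32), np.float64(0.0005489012677779664)) 39
width -0.10925411 -0.16933548 yaw 0.24511036
280 [111 106 115 105 -14  -2   3   3   1   0   2   1   1   1]
320 [111 125  15  -7   1   2   1   2   3   2   1   2   1   3]
360 [179 193 111 -19  -1   1   4   4   3   4   3   1   2   3]
plateL [ 0.562  -0.0555] along 0.5317 across -0.1903
plateR [ 0.5522 -0.014 ] along 0.5323 across -0.1476
scrL [ 0.5968 -0.0717] along 0.5616 across -0.2144
scrR [0.5753 0.0162] along 0.5621 across -0.1239
scr2L [ 0.4515 -0.1079] along 0.4118 across -0.2143
scr2R [ 0.4296 -0.0208] along 0.4117 across -0.1245
ptr [ 0.6199 -0.019 ] along 0.5967 across -0.1688
ptr2 [ 0.6199 -0.019 ] along 0.5967 across -0.1688
tcp 0.5734531287550927 -0.1697291902899742
[ 95  94  94  96 101  89  18   3   5  13  26  25  23  24  19  15  55  75
  72  93 137 139 138 139 135 135 136 134 134 136 134 132 134 129  42  78
  88  65  35  27]
[93 96 95 94 94 97 93 95 95 96 94 94 98 72 71]
[ 95  97  96  96  97  96  89 108 132 135 133 132 132 134 134 137 134 133
 133 133 133 136 134 135 136 132 134 136 135 136 133 135 133 135 136 142
  93  33  15  19  18  23  18  19  17  26 122 138 139 140 138 136 134 133
 132 134 134 136 137 136 136 134 136 136 134 134 137 138 137 141 139 140
 138 136 133  98  95  96  96  92 123 138]
```

>>> jog_arm(
  series=[
    [[4.5, 2.0, 0, 0, -0.1], [4.5, 3.0, 0, 0, 0], [4.5, 2.5, 0, 0, 0], [4.5, 1.5, 0, 0, 0], [4.5, 0, 0, 2.0, 0], [4.5, 0, 0, 3.0, 0], [4.5, 0, 0, 3.0, 0], [4.5, 0, 0, 2.0, 0], [4.5, 0, 0, 0, 0], [4.5, 0, 0, 0, 0]],
  ],
)

```text
time_s: 6.98
eef_pos: [0.5097, -0.0466, 0.0498]
orientation: [3.14, -0.002, -2.897]
force: [-0.1, -0.6, -0.6]
finger_gap: 0.0495
grip_force: 52.1
```

```bash
cat >> h.py <<'E'
YAW=.2451; ex=np.array([np.cos(YAW),np.sin(YAW)]); ey=np.array([-ex[1],ex[0]])
def st():
    o=sensors.get_obs(); e=o["eef_pos"]; print("t",o["time_s"],"jx",(e[:2]@ex-.508).round(4),"jy",(e[:2]@ey+.1693).round(4),"z",e[2].round(4),"dyaw",((o["orientation"][2]+np.pi-YAW+np.pi)%(2*np.pi)-np.pi).round(4),"rp",o["orientation"][:2].round(3),"F",(o["force"][:2]@ex).round(2),o["force"].round(1),"grip",o["grip_force"],o["finger_gap"])
E
python3 - <<'E'
from h import *
st()
for uv in [(306,171.5),(340,171.5)]: print(fish(np.load("w3.npy",allow_pickle=True).item(),uv,.045)[:2]@np.array([ex,ey]).T)
q=eyes.snapshot("wrist"); save(q,"w4"); st()
E
```

```text
t 6.9833 jx -0.0249 jy 0.0004 z 0.0498 dyaw -0.0009 rp [ 3.14e+00 -2.00e-03] F -0.28 [-0.1 -0.6 -0.6] grip 52.079231813549995 0.04945512420513489
[ 0.52543418 -0.17919633]
[ 0.52573982 -0.15654298]
t 7.0333 jx -0.0237 jy -0.0 z 0.0509 dyaw -0.0011 rp [3.141 0.   ] F 0.64 [ 0.5  0.6 -0.7] grip 52.080055475234985 0.049351744249956524
```

View pics/w4.png

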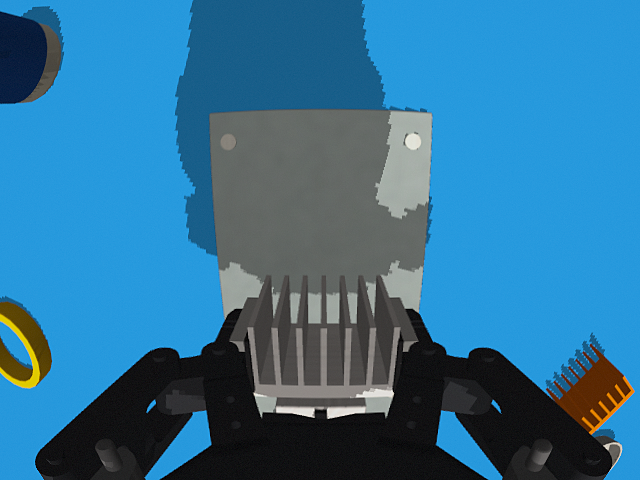

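The sink is held square over the empty bed, with bed edges symmetric at u≈212 and 430, and everything is clear. I lower it in fine steps to find the bed.

>>> jog_arm(
  series=[
    [[4.5, 0, 0, 1.2, 0], [4.5, 0, 0, 1.2, 0], [4.5, 0, 0, 0.3, 0], [4.5, 0, 0, 0, 0], [4.5, 0, 0, 0, 0], [4.5, 0, 0, 0, 0]],
  ],
)

```text
time_s: 7.53
eef_pos: [0.5108, -0.0475, 0.0235]
orientation: [-3.142, 0.0, -2.899]
force: [0.3, -0.6, -0.8]
finger_gap: 0.0497
grip_force: 52.1
```

>>> jog_arm(
  series=[
    [[4.5, 0, 0, 0.2, 0], [4.5, 0, 0, 0, 0], [4.5, 0, 0, 0, 0]],
  ],
)

```text
time_s: 7.78
eef_pos: [0.5106, -0.0476, 0.0214]
orientation: [-3.141, 0.0, -2.899]
force: [-0.2, -0.6, -1.4]
finger_gap: 0.0495
grip_force: 52.1
```

>>> jog_arm(
  series=[
    [[4.5, 0, 0, 0.1, 0], [4.5, 0, 0, 0, 0], [4.5, 0, 0, 0, 0]],
  ],
)

```text
time_s: 8.03
eef_pos: [0.5105, -0.0476, 0.0203]
orientation: [3.142, -0.0, -2.899]
force: [0.0, -0.3, -0.2]
finger_gap: 0.0499
grip_force: 52.1
```

>>> jog_arm(
  series=[
    [[4.5, 0, 0, 0.1, 0], [4.5, 0, 0, 0, 0], [4.5, 0, 0, 0, 0]],
  ],
)

```text
time_s: 8.28
eef_pos: [0.5105, -0.0475, 0.0192]
orientation: [3.142, -0.0, -2.899]
force: [0.2, 0.4, -1.1]
finger_gap: 0.0493
grip_force: 52.1
```

>>> jog_arm(
  series=[
    [[4.5, 0, 0, 0.1, 0], [4.5, 0, 0, 0, 0], [4.5, 0, 0, 0, 0]],
  ],
)

```text
time_s: 8.53
eef_pos: [0.5106, -0.0476, 0.0184]
orientation: [-3.141, 0.0, -2.899]
force: [-0.6, 0.7, 0.9]
finger_gap: 0.0497
grip_force: 52.2
```

>>> jog_arm(
  series=[
    [[4.5, 0, 0, 0.05, 0], [4.5, 0, 0, 0, 0], [4.5, 0, 0, 0, 0]],
  ],
)

```text
time_s: 8.78
eef_pos: [0.5107, -0.0476, 0.0184]
orientation: [-3.141, 0.0, -2.899]
force: [-2.4, -0.0, 6.9]
finger_gap: 0.0497
grip_force: 53.1
```

Bed contact is at z≈0.0184. I ease off slightly and advance toward the transistors.

>>> jog_arm(
  series=[
    [[4.5, 0, 0, -0.07, 0], [4.5, -0.5, 0, 0, 0], [4.5, -0.6, 0, 0, 0], [4.5, -0.6, 0, 0, 0], [4.5, -0.5, 0, 0, 0], [4.5, 0, 0, 0, 0], [4.5, 0, 0, 0, 0]],
  ],
)

```text
time_s: 9.37
eef_pos: [0.5327, -0.0419, 0.0184]
orientation: [3.141, 0.001, -2.898]
force: [0.1, 0.4, -0.7]
finger_gap: 0.0496
grip_force: 52.3
```

>>> jog_arm(
  series=[
    [[4.5, -0.2, 0, 0, 0], [4.5, -0.2, 0, 0, 0], [4.5, 0, 0, 0, 0], [4.5, 0, 0, 0, 0]],
  ],
)

```text
time_s: 9.7
eef_pos: [0.5339, -0.0417, 0.0184]
orientation: [3.142, -0.003, -2.899]
force: [-2.7, -0.1, 4.3]
finger_gap: 0.0492
grip_force: 52.9
```

>>> jog_arm(
  series=[
    [[4.5, -0.2, 0, 0, 0], [4.5, 0, 0, 0, 0], [4.5, 0, 0, 0, 0]],
  ],
)

```text
time_s: 9.95
eef_pos: [0.5372, -0.041, 0.0184]
orientation: [-3.142, -0.001, -2.899]
force: [-2.3, -0.6, 2.6]
finger_gap: 0.0496
grip_force: 52.3
```

Run:
```python
from h import *
st()
q=eyes.snapshot("top"); save(q,"t5"); im=np.asarray(q["img"])[190:270,285:365]
s=eyes.snapshot("scene"); i2=np.asarray(s["img"])[225:305,255:345]
cv2.imwrite("pics/c5.png",np.hstack([cv2.resize(im,(400,400),interpolation=3),cv2.resize(i2,(400,400),interpolation=3)])[:,:,::-1]); st()
```

```text
t 9.95 jx 0.0032 jy -0.0008 z 0.0184 dyaw -0.0023 rp [-3.142e+00 -1.000e-03] F -2.37 [-2.3 -0.6  2.6] grip 52.32612803578377 0.0495853013312702
t 10.05 jx 0.0032 jy -0.0009 z 0.0184 dyaw -0.0023 rp [ 3.142e+00 -1.000e-03] F -2.54 [-2.5 -0.5  3.5] grip 52.381360083818436 0.04986006840009616
```

View pics/c5.png

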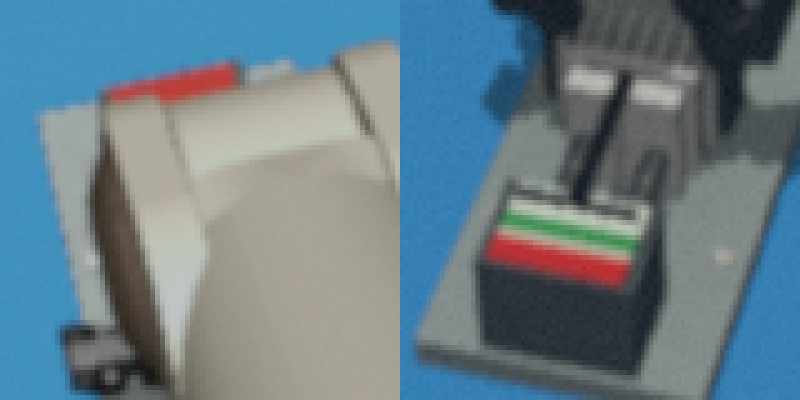

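The scene crop shows the sink at the transistors. The pointer crossbar at (580,205) is still at the white start of the scale, so it has hardly been pushed. I lift by 0.5 mm to shed bed friction and advance slowly.

>>> jog_arm(
  series=[
    [[4.5, 0, 0, -0.05, 0], [4.5, -0.1, 0, 0, 0], [4.5, -0.1, 0, 0, 0], [4.5, -0.1, 0, 0, 0], [4.5, -0.1, 0, 0, 0], [4.5, 0, 0, 0, 0], [4.5, 0, 0, 0, 0]],
  ],
)

```text
time_s: 10.63
eef_pos: [0.5409, -0.04, 0.0187]
orientation: [3.141, -0.001, -2.899]
force: [-3.5, -0.2, 1.3]
finger_gap: 0.0497
grip_force: 52.3
```

>>> jog_arm(
  series=[
    [[4.5, -0.1, 0, 0, 0], [4.5, -0.1, 0, 0, 0], [4.5, -0.1, 0, 0, 0], [4.5, 0, 0, 0, 0], [4.5, 0, 0, 0, 0]],
  ],
)

```text
time_s: 11.05
eef_pos: [0.5433, -0.0394, 0.0187]
orientation: [3.141, -0.002, -2.899]
force: [-6.5, -0.7, 1.6]
finger_gap: 0.0493
grip_force: 52.4
```

Run:
```python
from h import *
st()
```

```text
t 11.05 jx 0.0095 jy -0.0008 z 0.0187 dyaw -0.0023 rp [ 3.141e+00 -2.000e-03] F -6.48 [-6.5 -0.7  1.6] grip 52.35201135277748 0.049276964096807215
```

>>> jog_arm(
  series=[
    [[4.5, -0.1, 0, 0, 0], [4.5, -0.1, 0, 0, 0], [4.5, -0.1, 0, 0, 0], [4.5, 0, 0, 0, 0], [4.5, 0, 0, 0, 0], [4.5, 0, 0, 0, 0]],
  ],
)

```text
time_s: 11.55
eef_pos: [0.5452, -0.039, 0.0185]
orientation: [3.141, -0.004, -2.899]
force: [-7.3, -2.7, 4.3]
finger_gap: 0.0494
grip_force: 52.5
```

Run:
```python
from h import *
st()
s=eyes.snapshot("scene"); i2=np.asarray(s["img"])[225:305,255:345]
cv2.imwrite("pics/c6.png",cv2.resize(i2,(720,600),interpolation=3)[:,:,::-1]); st()
```

```text
t 11.55 jx 0.0114 jy -0.0008 z 0.0185 dyaw -0.0024 rp [ 3.141 -0.004] F -7.74 [-7.3 -2.7  4.3] grip 52.48253412544727 0.04943309168953563
t 11.6 jx 0.0115 jy -0.0008 z 0.0185 dyaw -0.0024 rp [ 3.141 -0.004] F -8.58 [-8.3 -2.3  3.4] grip 52.48480126261711 0.049347211343368974
```

View pics/c6.png

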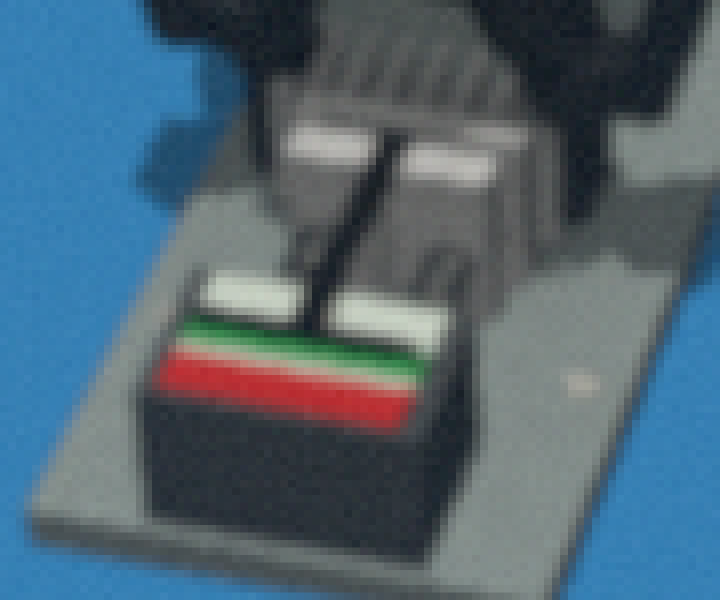

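The pointer bar at (310,325) has just entered the near edge of the green zone. I push about 2 mm more to centre it.

>>> jog_arm(
  series=[
    [[4.5, -0.1, 0, 0, 0], [4.5, -0.1, 0, 0, 0], [4.5, 0, 0, 0, 0], [4.5, 0, 0, 0, 0], [4.5, 0, 0, 0, 0], [4.5, 0, 0, 0, 0], [4.5, 0, 0, 0, 0]],
  ],
)

```text
time_s: 12.18
eef_pos: [0.5459, -0.0388, 0.0185]
orientation: [3.141, -0.007, -2.899]
force: [-11.2, -2.3, 7.3]
finger_gap: 0.0496
grip_force: 53.0
```

Run:
```python
from h import *
st()
s=eyes.snapshot("scene"); i2=np.asarray(s["img"])[225:305,255:345]
cv2.imwrite("pics/c7.png",cv2.resize(i2,(720,600),interpolation=3)[:,:,::-1]); st()
```

```text
t 12.1833 jx 0.0122 jy -0.0008 z 0.0185 dyaw -0.0026 rp [ 3.141 -0.007] F -11.46 [-11.2  -2.3   7.3] grip 52.99679808318615 0.04955478159183984
t 12.2333 jx 0.0122 jy -0.0008 z 0.0185 dyaw -0.0026 rp [ 3.141 -0.007] F -11.62 [-11.3  -2.8   7.4] grip 52.997896894812584 0.04944311197832239
```

View pics/c7.png

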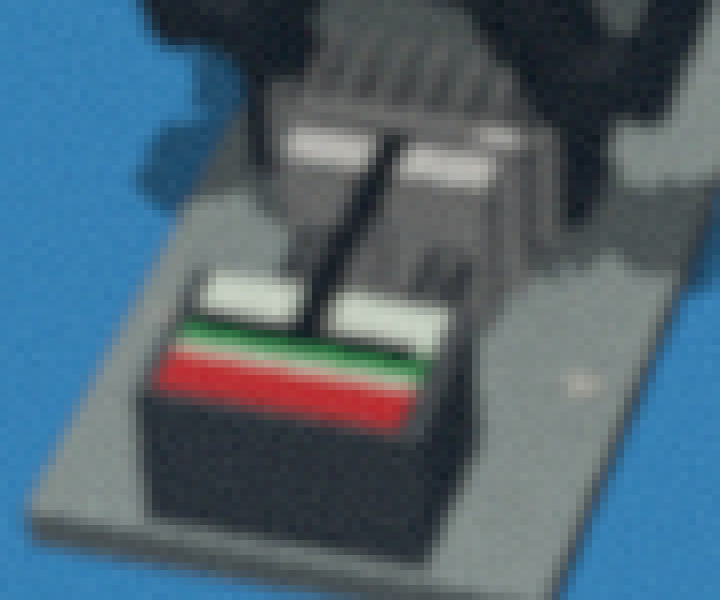

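The pointer is in the green zone, though near its front edge, and about 7 N is going into the bed. A slight lift should turn that friction into push.

>>> jog_arm(
  series=[
    [[4.5, 0, 0, -0.04, 0], [4.5, 0, 0, 0, 0], [4.5, 0, 0, 0, 0], [4.5, 0, 0, 0, 0], [4.5, 0, 0, 0, 0], [4.5, 0, 0, 0, 0], [4.5, 0, 0, 0, 0]],
  ],
)

```text
time_s: 12.82
eef_pos: [0.5459, -0.0388, 0.0185]
orientation: [3.141, -0.007, -2.899]
force: [-9.6, -2.7, 4.4]
finger_gap: 0.0492
grip_force: 52.4
```

Run:
```python
from h import *
st()
s=eyes.snapshot("scene"); i2=np.asarray(s["img"])[225:305,255:345]
cv2.imwrite("pics/c8.png",cv2.resize(i2,(720,600),interpolation=3)[:,:,::-1]); st()
# scale profile across the zones beside the stem, in crop pixels /8,/7.5
for u in (290,298): print(u,[tuple(int(c) for c in np.asarray(s["img"])[v,u]) for v in range(258,284)])
for n in ["bottle","tape","dish"]:
    for d in eyes.recognise(n,s)[:1]: print(n,round(d["score"],2),np.round(w(s,d["at"]),3))
```

```text
t 12.8167 jx 0.0122 jy -0.0008 z 0.0185 dyaw -0.0027 rp [ 3.141 -0.007] F -10.01 [-9.6 -2.7  4.4] grip 52.434280291199684 0.049198750374928824
t 12.8667 jx 0.0122 jy -0.0008 z 0.0185 dyaw -0.0027 rp [ 3.141 -0.007] F -9.04 [-8.7 -2.4  4.2] grip 52.43426442146301 0.048990407058804204
290 [(107, 115, 114), (93, 102, 102), (85, 91, 92), (96, 100, 99), (136, 144, 137), (179, 186, 175), (195, 204, 191), (198, 207, 195), (181, 191, 179), (142, 147, 139), (85, 90, 87), (38, 62, 50), (40, 99, 60), (81, 141, 94), (137, 167, 133), (175, 160, 141), (185, 116, 108), (185, 70, 68), (186, 44, 50), (185, 46, 53), (172, 49, 56), (134, 58, 61), (89, 63, 68), (50, 56, 60), (43, 50, 58), (47, 52, 59)]
298 [(40, 44, 50), (50, 54, 59), (60, 63, 65), (69, 72, 73), (82, 83, 83), (112, 117, 111), (154, 161, 152), (184, 194, 181), (196, 202, 191), (193, 203, 190), (178, 186, 176), (134, 138, 132), (72, 81, 77), (35, 81, 54), (56, 121, 76), (105, 156, 112), (156, 171, 143), (185, 147, 134), (186, 91, 89), (187, 54, 55), (188, 47, 53), (179, 44, 49), (155, 55, 59), (112, 62, 67), (69, 62, 67), (48, 58, 60)]
bottle 0.67 [ 0.435 -0.242  0.061]
tape 0.9 [ 0.643 -0.269  0.01 ]
dish 0.76 [0.649 0.27  0.007]
```

The push is steady: the wrist reads about 9–10 N, the pointer is in the green zone, the sink is square and centred, and the bystanders have not moved. I am handing in.

```bash
python3 -c "
from h import *
print(workorder.job_done()); st()"
```

```text
the job is handed in; nothing more can be done
None
the job is handed in; nothing more can be done
```

The job is handed in with the heat sink still gripped, square and centred on the bed, held against the transistors with the pointer in the green zone's nearer half (wrist force about 9–10 N, part of it bed friction), and the bottle, tape and dish unmoved; no verdict came back.

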